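# Check the cooling ball and turn its dish to the mug

## Task

Take the infrared thermometer, aim its lens at the stone ball in the footed dish from roughly 10 cm away and hold it steady there for about two seconds, then lay it back down flat on the worktop, well clear of the dish. Then lift the dish by the grip of its handle, clear of the worktop, and only then turn it a quarter turn over its place so that its pouring lip points at the mug, keeping it level and the ball in its middle throughout. Finish still holding the dish there, raised a few centimetres above the worktop, and leave the mug and the tin where they stand.

Things in the scene. Friction and masses are not known exactly. Their poses are not given: they have to be found in the camera images.
- dish: wooden footed dish, 156 mm across the rim, shallow cone (sides rise about 14 degrees), rim 36 mm high, 0.34 kg. Origin: centre of the underside of its 84 mm foot; z up; +x points to the one pouring lip. A steel bail 7 mm thick arches over it in its y-z plane, up to 140 mm high. At the start the lip points away from the robot, within 0.35 rad, and the mug stands about a quarter turn to one side
- dish_grip (a point): centre of the wooden grip at the top of the bail, 128 mm above the dish's underside, above the dish's centre: a bar 66 mm long along the dish's y, 16 mm thick (x), 24 mm tall. The ball's top is 58 mm below it
- dish_lip (a point): tip of the pouring lip, 103 mm out from the dish's axis along its +x, 40 mm above its underside; the lip is 40 mm wide, its side ridges up to 48 mm high
- ball_center (a point): centre of the loose pale stone ball, 44 mm in diameter, 0.12 kg, that rolls freely in the dish; at rest its centre is 47 mm above the dish's underside, in the dish's middle
- thermometer: grey hand thermometer, 129 long, 30 wide, 31 mm tall, 0.11 kg, with a black tapering nose. Origin: underside, below the middle; x runs along it to the lens (body x = -65 to 39 mm, nose to 64), z up. It lies before the sink, whose raised rim (up to 5 mm high) begins at about x = 0.49 m, and points to the robot's right within 0.45 rad
- thermometer_lens (a point): the lens at the tip of the nose, 64 mm ahead of the thermometer's origin and 16 mm above its underside; it looks along the thermometer's +x
- mug_mouth (a point): centre of the mouth of the mug, 88 mm above the worktop, on the axis of its round body (80 mm across); its handle sticks out 33 mm to one side, roughly towards the robot
- tin: closed food tin, 57 mm across, 72 mm tall, standing on the other side of the dish from the mug; origin at the centre of its underside
Things that resemble listed ones, but are neither listed nor needed, are in the scene too. Of the things shaped like the part that bears ball_center, the marble one is meant.

How it is judged:
By the outcome, as a careful person would: the job done as asked, in the order asked, and still so for the second after the job is handed in, while the arm keeps its last pose, push and grip.
It also fails if it takes over 67 s, if anything falls off the work surface, if the arm or the gripper's body presses on something with over 40 N, if the wrist force passes 120 N, or if a joint passes its speed limit or range.

## Robot

A 7-joint arm with a two-finger parallel gripper is mounted at the origin on a cart in front of the work surface, level with it; the furniture and walls round the work are solid. World frame = base frame: x ahead of the robot, y to its left, z up, the work surface at z = 0. Lengths are in m, angles in rad, forces in N, time in s.
With the tool pointing down it reaches from about 0.35 to 0.9 m from the base axis. Payload 19.9 kg.
Tool frame: the origin (TCP) lies midway between the tips of the shut fingers; the grasp point (between the pads) lies 19 mm behind it; z points along the fingers, y is the line along which they close (so a half turn about z gives the same grasp; the last joint's range is limited). The gripper opens to 85 mm and grips with 20 to 120 N. Pads are 22 mm wide; open, the fingers measure 114 mm over their backs; the gripper's body (76 mm by 85 mm) begins 54 mm behind the grasp point. The pads swing forward as they close: fully open they stand 13 mm farther back than shut.
Start: joints at [1.22, 0.417, -0.01, 1.614, 0.005, 1.111, -0.053], TCP at [0.191, -0.595, 0.231] pointing down, gripper open.
Joint ranges: [-2.81, 2.81], [-0.39, 2.02], [-1.27, 1.25], [0.06, 2.57], [-1.19, 4.33], [0.19, 2], [-2.82, 2.82]. Speed limits (rad/s): [1.89, 1.89, 2.39, 2.39, 3.01, 3.01, 3.01].

## Interface

Orientations are given as a unit quaternion [x, y, z, w].
In Python, from bench import r gives the robot as it stands.
- The arm moves only by the shell command python3 -m inch 'ROWS' [OPENING] [FORCE]. ROWS is JSON, a list of rows, each a list of 2 entries, a list of its own where there are three numbers: the shift along the tool's x, y, z in mm, then the turn about the tool's z in degrees. A call has 1 to 8 rows; each row is the pose to reach, as a shift and turn from the pose commanded when the call began, along the tool's axes at that moment; what a row does not reach only later rows make up. A row lasts 1/12 s, in which the tool goes at most 41.7 mm and 7.16 degrees, less where a joint would pass 70% of its speed; a pose out of reach is approached as far as the arm can. A call with a gripper value outside its range is refused whole. OPENING is the finger opening in mm, from 0 to 85.4, set as the call begins (- or left out, the last holds). The fingers move at their own pace and stop on an object; FORCE is the grip in N (left out, the last holds). Time passes only in rows, so rows that repeat a pose let the fingers close. It gives the time, the measured TCP pose, the force, the opening and the grip force at its end, in the units of the state.
- r.get_obs(): the state, without advancing time (a new reading comes with each control period).
- r.get_image(name): name is "scene" or "top" or "wrist"; returns (picture, depth): 400x640x3 uint8, blue, green, red; 400x640 float32, m along the optical axis (not along the pixel's ray), 0 where there is no reading.
- r.calibration(name): a dict with "intrinsics" (3x3 intrinsics, pixels), "world_from_camera" (4x4, takes a point from camera to world coordinates). Camera axes: x right, y up, looking along -z (the intrinsics and any distortion apply to the point x, -y, -z); pixel columns grow to the right and rows downward; lengths in m; the calibration is good to about 2 mm. A picture is of the moment at which its call begins: read the wrist's pose just before it. calibration takes no time and is no camera call; for the wrist camera it gives the pose at the moment of the call.
- r.finish_job(): hands the job in; it is judged then, once.
The state is a dict: "t": time; "qpos": joint angles; "qd": joint speeds; "effort": joint torques, N m; "eef_pos": TCP position; "tcp_rot": TCP orientation; "ft_force": force on the tool from outside, world axes, zero at the start; "moment": the same for the moment, N m; "grip_width": opening from 0.0 (shut) to 1.0 (fully open); "gripper_force": force on a finger pad.
Only numpy, scipy, OpenCV 4.12 (cv2) and the standard library are available. Lean on these libraries where they do the work, as an engineer would, in place of code of your own. Each camera call takes 0.05 s, during which the arm holds its last target. There are 200 camera calls.

## Working session

There is one attempt and no reset: what is moved stays moved. The work goes in short steps, Python scripts to look and compute and a shell command to move; the robot and the scene stay as the last step left them, time stands still between calls to the robot, and variables do not carry over. Pictures are saved under pics/ and viewed, at most 10 in all, crops included, and the job is handed in when it is done.

```bash
mkdir -p pics; ls
cat > h.py <<'E'
import numpy as np, cv2
from bench import r
from scipy.spatial.transform import Rotation as R
def cloud(name):
    c=r.calibration(name); im,d=r.get_image(name)
    K=np.array(c["intrinsics"]);T=np.array(c["world_from_camera"])
    v,u=np.mgrid[0:d.shape[0],0:d.shape[1]]
    P=np.stack([(u-K[0,2])/K[0,0]*d,-(v-K[1,2])/K[1,1]*d,-d],-1)
    P=P@T[:3,:3].T+T[:3,3]; P[d==0]=np.nan
    return im,P
E
python3 - <<'E'
from h import *
for n in("scene","top"):
    im,P=cloud(n); cv2.imwrite(f"pics/{n}.png",im); np.save(n+".npy",P)
    print(r.calibration(n)); print(P[::80,::106].round(2).tolist())
print(r.get_obs())
E
```

```text
pics
{'intrinsics': array([[393.32915096,   0.        , 314.50221818],
       [  0.        , 393.32915096, 197.21739108],
       [  0.        ,   0.        ,   1.        ]]), 'world_from_camera': array([[-0.91215251,  0.28603463, -0.29353363,  0.20247521],
       [-0.40961591, -0.66047719,  0.62927315,  0.656539  ],
       [-0.01387835,  0.69422912,  0.71962026,  0.89714234],
       [ 0.        ,  0.        ,  0.        ,  1.        ]])}
[[[nan, nan, nan], [1.02, -0.0, 0.57], [1.02, -0.38, 0.45], [0.7, -0.47, 0.46], [0.42, -0.62, 0.45], [0.14, -0.55, 0.51], [0.02, -0.1, 0.67]], [[nan, nan, nan], [1.02, 0.08, 0.42], [1.01, -0.29, 0.23], [0.71, -0.47, 0.2], [0.42, -0.98, -0.0], [-0.04, -1.43, -0.14], [-0.46, -1.44, -0.05]], [[1.1, 0.34, 0.35], [0.95, 0.22, 0.3], [0.97, -0.15, -0.0], [0.63, -0.3, -0.0], [0.38, -1.44, -0.81], [0.07, -0.03, 0.4], [-0.66, -1.44, -0.46]], [[0.96, 0.48, 0.29], [1.01, 0.29, 0.04], [0.69, 0.21, 0.12], [0.48, 0.04, 0.02], [0.22, -0.87, -0.92], [0.03, 0.09, 0.32], [-0.88, -1.35, -0.92]], [[1.01, 0.57, 0.09], [0.87, 0.46, -0.0], [0.58, 0.39, 0.1], [0.39, 0.25, 0.
[... 1225 characters left out ...]
't': 0.1, 'qpos': array([ 1.21947516,  0.4179669 , -0.01030368,  1.61407706,  0.00473017,
        1.11070965, -0.05300896]), 'qd': array([-0.00118119, -0.00253235,  0.00256396, -0.00246806, -0.00078405,
       -0.00048136,  0.00042368]), 'effort': array([ 1.37805157e-03, -8.65817285e+01,  6.79710433e-01, -4.35640562e+01,
        1.91046257e-02,  4.85096185e-03,  5.29141062e-05]), 'eef_pos': array([ 0.19044791, -0.59496122,  0.23070552]), 'tcp_rot': array([ 9.88024175e-01,  1.54298109e-01, -1.43601396e-04, -5.50674786e-04]), 'ft_force': array([-0.61986318,  0.0043762 , -0.60338161]), 'moment': array([0.01557004, 0.01636629, 0.00375414]), 'gripper_force': 0.0, 'grip_width': 0.9969612348016464}
```

View pics/top.png

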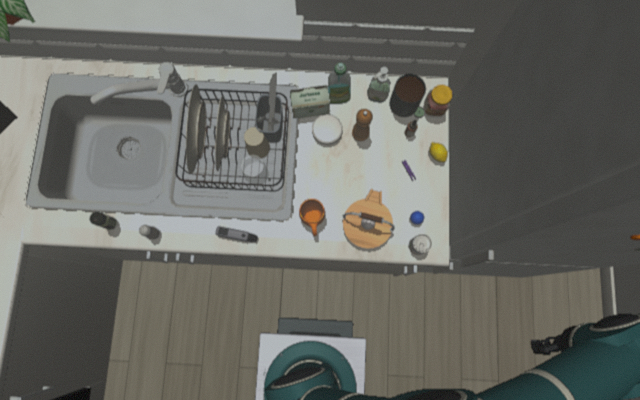

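View pics/scene.png

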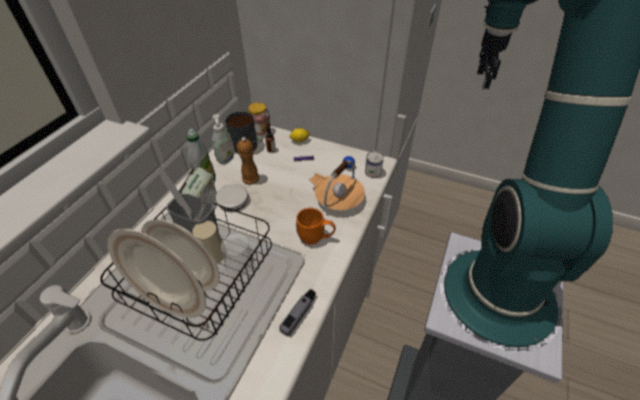

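The top view shows the thermometer at (237,235), mug (313,213), dish centre (368,222) with its lip up at (375,195), and the tin at (420,244). The blue ball at (417,217) is a decoy. The scene view shows the same layout, with the pale ball in the dish at (341,188). Next I measure.

Run:
```python
from h import *
t=np.load("top.npy");s=np.load("scene.npy")
A=np.vstack([t.reshape(-1,3),s.reshape(-1,3)])
A=A[~np.isnan(A).any(1)]
def box(x,y,z,B=A): 
    return B[(B[:,0]>x[0])&(B[:,0]<x[1])&(B[:,1]>y[0])&(B[:,1]<y[1])&(B[:,2]>z[0])&(B[:,2]<z[1])]
for nm,p in (("therm",(237,235)),("mug",(313,215)),("dish",(368,222)),("lip",(375,195)),("tin",(420,244)),("blue",(417,217))):
    print(nm,t[p[1],p[0]].round(3))
c=t[235,237]
b=box((c[0]-.1,c[0]+.06),(c[1]-.1,c[1]+.1),(.008,.05))
(xy,wh,a)=cv2.minAreaRect(b[:,:2].astype(np.float32));print("therm",len(b),xy,wh,a,b.max(0),b.min(0))
m=b[:,:2].mean(0);w,V=np.linalg.eigh(np.cov(b[:,:2].T));print(m,V[:,1],np.percentile((b[:,:2]-m)@V[:,1],[1,99]),np.percentile((b[:,:2]-m)@V[:,0],[1,99]))
for nm,p,z in (("mug",(313,215),(.08,.095)),("tin",(420,244),(.066,.08)),("grip",(368,222),(.115,.15)),("bail",(368,222),(.06,.15)),("rim",(368,222),(.03,.04)),("lip",(375,195),(.038,.052))):
    c=t[p[1],p[0]]; d=.07 if nm!="rim" else .1
    b=box((c[0]-d,c[0]+d),(c[1]-d,c[1]+d),z)
    if len(b)<5: print(nm,len(b));continue
    q=b[:,:2].astype(np.float32)
    print(nm,len(b),b.mean(0).round(3),cv2.minEnclosingCircle(q),cv2.minAreaRect(q))
# crops
im=cv2.imread("pics/top.png");cv2.imwrite("pics/c1.png",cv2.resize(im[170:265,205:445],None,fx=3.3,fy=3.3,interpolation=cv2.INTER_CUBIC))
```

```text
therm [0.438 0.251 0.031]
mug [0.518 0.022 0.003]
dish [ 0.494 -0.147  0.061]
lip [ 0.584 -0.168  0.041]
tin [ 0.434 -0.303  0.07 ]
blue [ 0.521 -0.298  0.044]
therm 1116 (0.44687768816947937, 0.2579558789730072) (0.10113974660634995, 0.1850910186767578) 0.11028022319078445 [0.49755281 0.35059485 0.04081082] [0.39640483 0.16550557 0.00804184]
[0.44103657 0.26074447] [0.15242621 0.98831485] [-0.06881978  0.06752663] [-0.04683705  0.01489967]
mug 336 [0.505 0.024 0.085] ((0.5045613646507263, 0.021094175055623055), 0.050811782479286194) ((0.5104538202285767, 0.01944044977426529), (0.09325867891311646, 0.07563696801662445), 44.515716552734375)
tin 401 [ 0.438 -0.309  0.07 ] ((0.4380975663661957, -0.3099510371685028), 0.030641814693808556) ((0.4383108615875244, -0.30857792496681213), (0.05906011536717415, 0.05827924236655235), 17.72100830078125)
grip 379 [ 0.495 -0.144  0.133] ((0.49773651361465454, -0.1462540626525879), 0.06257998198270798) ((0.495998352766037, -0.14591339230537415), (0.12495047599077225, 0.020712725818157196), 78.91070556640625)
bail 536 [ 0.495 -0.143  0.117] ((0.49515998363494873, -0.14686459302902222), 0.07214697450399399) ((0.49386918544769287, -0.14660561084747314), (0.14386408030986786, 0.027122171595692635), 78.6542739868164)
rim 2191 [ 0.497 -0.149  0.034] ((0.5072032809257507, -0.1530095338821411), 0.08985276520252228) ((0.4975878894329071, -0.14744630455970764), (0.16286873817443848, 0.15588843822479248), 28.68096923828125)
lip 251 [ 0.578 -0.166  0.042] ((0.5427815318107605, -0.1590113490819931), 0.061356622725725174) ((0.5653348565101624, -0.1618497669696808), (0.1188921257853508, 0.07549101114273071), 82.68067169189453)
```

View pics/c1.png

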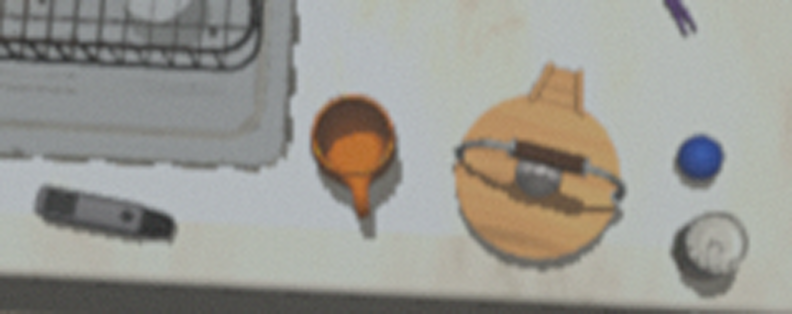

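The crop shows the thermometer's black nose at right (175,235), the lip up at (558,75), the mug with its handle towards the robot, and the stone ball under the bail. All the measured heights match the given ones: grip, rim and tin. I'll write a shift helper and move towards the thermometer.

```bash
cat > to.py <<'E'
import sys
from h import *
# usage: to.py x y z phi(deg heading of tool x)   -> tool shift mm, turn deg
o=r.get_obs(); M=R.from_quat(o["tcp_rot"]).as_matrix()
x,y,z,ph=map(float,sys.argv[1:5])
s=M.T@(np.array([x,y,z])-o["eef_pos"])*1000
cur=np.degrees(np.arctan2(M[1,0],M[0,0]))
print("shift",s.round(1),"turn",round(-((ph-cur+180)%360-180),1),"phi",cur.round(1),"pos",o["eef_pos"].round(4),"tilt",np.degrees(np.arccos(-M[2,2])).round(2),"q",o["qpos"].round(2),"t",o["t"],"f",o["ft_force"].round(1),"g",round(o["grip_width"]*85.4,1),round(float(o["gripper_force"]),1))
E
python3 to.py 0.37 -0.32 0.27 81
```

```text
shift [ 254.8 -207.2  -39.1] turn -63.2 phi 17.8 pos [ 0.1904 -0.595   0.2307] tilt 0.07 q [ 1.22  0.42 -0.01  1.61  0.    1.11 -0.05] t 0.1 f [-0.6  0.  -0.6] g 85.1 0.0
```

```bash
python3 -m inch '[[[20,-16,-5],-5],[[50,-41,-10],-10],[[85,-70,-15],-17],[[117,-96,-20],-24],[[150,-122,-25],-31],[[182,-148,-30],-38],[[215,-175,-35],-45],[[255,-207,-39],-52]]'; python3 to.py 0.43 0.0 0.27 81
```

```text
t: 0.77
eef_pos: [0.3624, -0.3313, 0.2694]
tcp_rot: [0.819, 0.574, -0.0, 0.0]
ft_force: [0.7, -2.0, 0.1]
grip_width: 0.999
gripper_force: 0.0
shift [334.5 -49.3  -0.7] turn -10.9 phi 70.1 pos [ 0.3624 -0.3313  0.2694] tilt 0.02 q [ 0.96  0.15 -0.32  1.88  0.05  1.11  0.28] t 0.7667 f [ 0.7 -2.   0.1] g 85.3 0.0
```

```bash
python3 -m inch '[[[40,-5,0],-2],[[80,-10,0],-4],[[120,-16,0],-6],[[160,-22,0],-8],[[200,-28,0],-10],[[240,-34,0],-11],[[280,-40,0],-11],[[320,-46,0],-11]]'; python3 to.py 0.405 0.24 0.25 81
```

```text
t: 1.43
eef_pos: [0.4292, -0.0151, 0.2691]
tcp_rot: [0.762, 0.648, -0.0, 0.0]
ft_force: [1.5, -0.5, 0.4]
grip_width: 1.001
gripper_force: 0.0
shift [247.9 -64.9  19. ] turn -0.3 phi 80.7 pos [ 0.4292 -0.0151  0.2691] tilt 0.03 q [ 0.6   0.04 -0.65  2.01  0.03  1.1  -0.22] t 1.4333 f [ 1.5 -0.5  0.4] g 85.5 0.0
```

```bash
python3 -m inch '[[[40,-10,5],0],[[80,-20,10],0],[[120,-30,15],0],[[160,-40,19],0],[[200,-52,19],0],[[225,-58,19],0],[[235,-62,19],0],[[235,-62,19],0]]'; python3 -m inch '[[[0,0,0],0],[[0,0,0],0]]' 60
python3 - <<'E'
from h import *
print(r.get_obs()["eef_pos"],r.get_obs()["qpos"].round(2))
im,P=cloud("wrist");cv2.imwrite("pics/w1.png",im);np.save("w1.npy",P)
print(P[::57,::80].round(3).tolist())
E
```

```text
t: 2.1
eef_pos: [0.4049, 0.2275, 0.2499]
tcp_rot: [0.76, 0.649, 0.0, -0.001]
ft_force: [0.2, -0.6, -0.6]
grip_width: 0.998
gripper_force: 0.0
t: 2.27
eef_pos: [0.4062, 0.2239, 0.2499]
tcp_rot: [0.762, 0.647, -0.0, 0.0]
ft_force: [-0.0, -1.1, 0.6]
grip_width: 0.748
gripper_force: 0.0
[0.40618945 0.22389817 0.24986377] [ 0.22  0.18 -0.87  1.95  0.16  1.08 -0.88]
[[[-0.613, 0.818, -0.913], [-0.337, 0.773, -0.915], [-0.059, 0.727, -0.913], [0.218, 0.681, -0.911], [0.441, 0.397, -0.002], [0.522, 0.382, 0.005], [0.575, 0.356, 0.067], [0.692, 0.356, -0.002]], [[-0.694, 0.645, -0.917], [-0.407, 0.598, -0.922], [-0.113, 0.548, -0.913], [0.176, 0.501, -0.914], [0.432, 0.342, -0.001], [0.517, 0.327, 0.007], [0.574, 0.31, 0.066], [0.694, 0.299, -0.003]], [[-0.782, 0.454, -0.919], [-0.476, 0.403, -0.915], [-0.173, 0.353, -0.915], [0.13, 0.303, -0.917], [0.422, 0.282, -0.001], [0.512, 0.267, 0.004], [0.573, 0.259, 0.064], [0.696, 0.237, -0.002]], [[-0.878, 0.243, -0.92], [-0.555, 0.191, -0.916], [-0.239, 0.139, -0.918], [0.112, 0.106, -0.794], [0.412, 0.216, 0.0], [0.506, 0.201, 0.004], [0.58, 0.198, 0.047], [0.609, 0.208, 0.124]], [[-0.978, 0.012, -0.916], [-0.641, -0.042, -0.913], [0.097, 0.121, -0.185], [0.111, -0.055, -0.63], [0.4, 0.143, -0.001], [0.499, 0.129, 0.005], [0.597, 0.114, 0.007], [0.698, 0.096, 0.004]], [[-0.035, 0.132, -0.0], [0.072, 0.116, 0.002], [0.11, 0.044, -0.107], [0.374, 0.225, 0.267], [0.387, 0.062, -0.001], [0.439, 0.224, 0.282], [0.599, 0.028, -0.001], [0.705, 0.01, -0.001]], [[0.006, 0.086, 0.063], [0.349, 0.245, 0.321], [0.36, 0.233, 0.308], [-0.104, -0.715, -0.918], [0.269, -0.776, -0.918], [0.429, 0.238, 0.327], [0.455, 0.219, 0.31], [0.471, 0.224, 0.32]], [[0.344, 0.246, 0.338], [0.353, 0.238, 0.332], [0.12, -0.088, 0.0], [0.396, 0.245, 0.345], [0.409, 0.236, 0.338], [0.425, 0.24, 0.344], [0.593, -0.164, 0.001], [0.461, 0.222, 0.334]]]
```

View pics/w1.png

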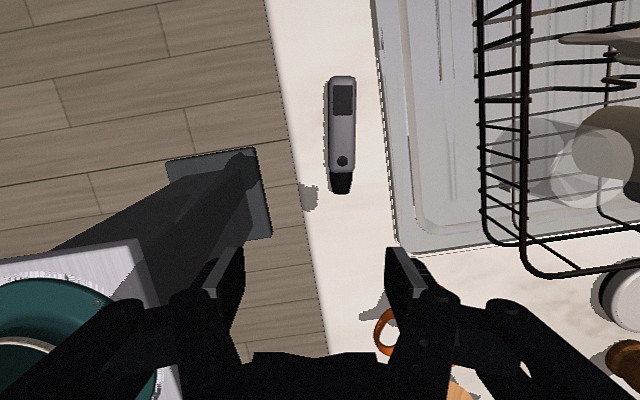

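The thermometer is clear at cols 327-357, rows 75-194, with its nose down at (341,192). I'll fit its pose.

```bash
cat > fit.py <<'E'
from h import *
P=np.load("w1.npy")[60:205,315:365].reshape(-1,3)
b=P[(P[:,2]>.010)&(P[:,2]<.045)]
(c,wh,a)=cv2.minAreaRect(b[:,:2].astype(np.float32));print(len(b),c,wh,a,b[:,2].max())
t=b[b[:,2]>.02];m=t[:,:2].mean(0);w,V=np.linalg.eigh(np.cov(t[:,:2].T));d=V[:,1]*(-np.sign(V[1,1]))
print(m,d,np.degrees(np.arctan2(d[1],d[0])))
s=(b[:,:2]-m)@d; print(np.percentile(s,[0.5,99.5]))
n=np.array([-d[1],d[0]]); k=(b[:,:2]-m)@n; print(np.percentile(k,[1,99]))
s1=np.percentile(s,99.7)-.064; print("origin",m+d*s1+n*np.mean(np.percentile(k,[1,99])))
E
python3 fit.py
```

```text
3105 (0.441775381565094, 0.2533434331417084) (0.1282520890235901, 0.03020261973142624) 81.6010513305664 0.03391831351124236
[0.44214205 0.25986544] [-0.14323745 -0.98968835] -98.23522712715516
[-0.05715034  0.06915575]
[-0.01444428  0.01514868]
origin [0.44168521 0.25425005]
```

Fit is 128×30 mm and top at 33 mm, matching the spec. Origin (0.4417,0.254), heading −98.2°. Now I approach the grasp.

```bash
python3 to.py 0.4425 0.258 0.002 81.7
```

```text
shift [ 39.8  30.2 247.9] turn -1.0 phi 80.7 pos [0.4063 0.2238 0.2499] tilt 0.03 q [ 0.22  0.18 -0.87  1.95  0.16  1.08 -0.88] t 2.3167 f [-0.5 -0.3 -0.2] g 60.5 0.0
```

```bash
python3 -m inch '[[[15,11,20],-1],[[30,22,55],-1],[[40,30,95],-1],[[40,30,135],-1],[[40,30,165],-1],[[40,30,180],-1],[[40,30,185],-1],[[40,30,185],-1]]' 50; python3 to.py 0.4425 0.258 0.002 81.7
```

```text
t: 2.98
eef_pos: [0.4419, 0.2587, 0.0644]
tcp_rot: [0.756, 0.654, -0.001, -0.0]
ft_force: [-0.4, 0.2, 1.1]
grip_width: 0.585
gripper_force: 0.0
shift [-0.5  0.8 62.4] turn -0.0 phi 81.7 pos [0.4419 0.2587 0.0644] tilt 0.1 q [-0.02  0.56 -0.71  2.    0.51  0.77 -1.18] t 2.9833 f [-0.4  0.2  1.1] g 50.0 0.0
```

```bash
python3 -m inch '[[[0,1,20],0],[[0,1,40],0],[[0,1,52],0],[[0,1,58],0],[[0,1,61],0],[[0,1,62],0],[[0,1,62],0]]'; python3 -m inch '[[[0,0,0],0],[[0,0,0],0],[[0,0,0],0],[[0,0,0],0],[[0,0,0],0],[[0,0,0],0]]' 15 50; python3 to.py 0.4425 0.258 0.16 81.7
```

```text
t: 3.57
eef_pos: [0.4435, 0.2596, 0.0038]
tcp_rot: [0.756, 0.654, 0.0, 0.0]
ft_force: [-0.3, 1.0, -0.3]
grip_width: 0.588
gripper_force: 0.0
t: 4.07
eef_pos: [0.4434, 0.2596, 0.0039]
tcp_rot: [0.756, 0.654, 0.0, 0.0]
ft_force: [-2.3, -1.1, 9.2]
grip_width: 0.342
gripper_force: 49.6
shift [  -1.7   -0.5 -156.1] turn 0.1 phi 81.8 pos [0.4434 0.2596 0.0039] tilt 0.06 q [-0.09  0.65 -0.62  2.01  0.61  0.66 -1.26] t 4.0667 f [-2.3 -1.1  9.2] g 29.2 49.6
```

```bash
python3 -m inch '[[[0,0,-10],0],[[0,0,-30],0],[[0,0,-55],0],[[0,0,-85],0],[[0,0,-115],0],[[0,0,-140],0],[[0,0,-152],0],[[0,0,-156],0]]'; python3 to.py 0.373 -0.0235 0.16 135
```

```text
t: 4.73
eef_pos: [0.4437, 0.2597, 0.1614]
tcp_rot: [0.756, 0.654, 0.001, 0.001]
ft_force: [0.9, -0.7, -0.9]
grip_width: 0.342
gripper_force: 49.7
shift [-290.5  -29.3    0.9] turn -53.3 phi 81.7 pos [0.4437 0.2597 0.1614] tilt 0.18 q [ 0.08  0.41 -0.81  1.94  0.37  0.94 -1.06] t 4.7333 f [ 0.9 -0.7 -0.9] g 29.2 49.7
```

```bash
python3 -m inch '[[[-10,-1,0],-3],[[-30,-3,0],-8],[[-60,-6,0],-14],[[-92,-9,0],-20],[[-124,-12,0],-26],[[-156,-16,0],-32],[[-188,-19,0],-38],[[-218,-22,0],-43]]';  python3 to.py 0.373 -0.0235 0.16 135
```

```text
t: 5.4
eef_pos: [0.3905, 0.0513, 0.1583]
tcp_rot: [0.47, 0.883, -0.0, -0.001]
ft_force: [0.7, 0.3, -1.6]
grip_width: 0.341
gripper_force: 49.7
shift [-52.2 -56.3  -1.7] turn -11.0 phi 124.0 pos [0.3905 0.0513 0.1583] tilt 0.08 q [ 0.75  0.21 -1.03  2.2   0.24  0.85  0.16] t 5.4 f [ 0.7  0.3 -1.6] g 29.1 49.7
```

```bash
python3 -m inch '[[[-20,-22,0],-4],[[-35,-38,0],-8],[[-43,-48,0],-11],[[-47,-52,0],-11],[[-48,-53,0],-11],[[-48,-53,0],-11]]';  python3 to.py 0.373 -0.0235 0.036 135
python3 - <<'E'
from h import *
for n in("top","wrist"):
    im,P=cloud(n);np.save(n+"2.npy",P);cv2.imwrite(f"pics/{n}2.png",im)
t=cv2.imread("pics/top2.png");cv2.imwrite("pics/v2.png",np.hstack([cv2.resize(t[150:280,290:450],(400,325)),cv2.resize(cv2.imread("pics/wrist2.png"),(400,325))]))
E
```

```text
t: 5.9
eef_pos: [0.3743, -0.0164, 0.1589]
tcp_rot: [0.386, 0.922, 0.0, -0.0]
ft_force: [-0.2, 1.4, -0.5]
grip_width: 0.338
gripper_force: 49.7
shift [ -4.2  -5.9 122.9] turn -0.4 phi 134.6 pos [ 0.3743 -0.0164  0.1589] tilt 0.03 q [ 0.96  0.16 -1.05  2.24  0.18  0.83  0.57] t 5.9 f [-0.2  1.4 -0.5] g 28.9 49.7
```

View pics/v2.png

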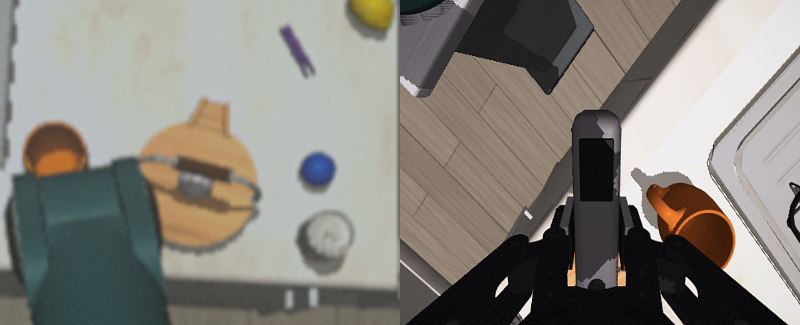

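The left panel shows the arm beside the dish with the ball still central. The right panel shows the thermometer straight in the fingers and the mug handle clear of them. Next I check the ball centre, the thermometer's yaw and the handle clearance.

Run:
```python
from h import *
from scipy.optimize import least_squares
im=cv2.imread("pics/top.png").astype(int);t=np.load("top.npy")
def fitball(P,im):
    sat=im.max(2)-im.min(2)
    m=(np.hypot(P[...,0]-.495,P[...,1]+.146)<.05)&(P[...,2]>.045)&(P[...,2]<.075)&(sat<35)
    b=P[m]; return len(b),least_squares(lambda c:np.linalg.norm(b-c,axis=1)-.022,[.495,-.146,.047],loss="soft_l1",f_scale=.002).x
print(fitball(t,im)); print(fitball(np.load("scene.npy"),cv2.imread("pics/scene.png").astype(int)))
w=np.load("wrist2.npy"); u=np.array([np.cos(np.radians(-45.4)),np.sin(np.radians(-45.4))])
e=np.array([.3743,-.0164]);q=w[...,:2]-e; s=q@u; k=q@np.array([-u[1],u[0]])
th=w[(w[...,2]>.165)&(w[...,2]<.20)&(s<-.02)&(abs(k)<.02)]
a=th[:,:2]-e; ss=a@u;kk=a@np.array([-u[1],u[0]])
print("tail",ss.min(),"yaw slope",np.polyfit(ss,kk,1),"top z",np.percentile(th[:,2],[5,50,95]), np.polyfit(ss,th[:,2],1))
m=w[(w[...,2]>.03)&(w[...,2]<.1)&(w[...,1]>-.04)&(w[...,1]<.08)&(w[...,0]>.4)&(w[...,0]<.56)]
print("mug min x",m[m[:,0].argmin()],"min y",m[m[:,1].argmin()], m[m[:,2]>.08][:,:2].min(0),m[m[:,2]>.08][:,:2].max(0))
print("cam",r.calibration("wrist")["world_from_camera"][:3,3])
# table edge
```

```text
(108, array([ 0.49808126, -0.14822151,  0.04353778]))
(120, array([ 0.49461257, -0.1501616 ,  0.04258545]))
tail -0.058671545745362395 yaw slope [0.00108455 0.00033903] top z [0.17957229 0.18584445 0.18747747] [0.10860863 0.18926095]
mug min x [0.44337935 0.01383022 0.055959  ] min y [ 0.50059572 -0.01488831  0.05334435] [ 0.45273851 -0.01233817] [0.55274897 0.06010356]
cam [0.32471296 0.03429219 0.3013922 ]
```

```bash
python3 - <<'E'
from h import *
u1=np.array([-.1432,-.9897]);u2=np.array([np.cos(np.radians(-45.4)),np.sin(np.radians(-45.4))])
for P,e,u,z in((np.load("w1.npy")[60:205,315:365],np.array([.4434,.2596]),u1,.004),(np.load("wrist2.npy"),np.array([.3743,-.0164]),u2,.159)):
    q=P[...,:2]-e;s=q@u;k=q@np.array([-u[1],u[0]])
    for lo in np.arange(-.06,.07,.01):
        m=(s>lo)&(s<lo+.01)&(abs(k)<.007)&(P[...,2]>z+.005)&(P[...,2]<z+.05)
        if m.sum()>5: print(lo.round(2),(np.median(P[...,2][m])-z).round(4),end="; ")
    print()
E
python3 to.py 0.373 -0.0255 0.036 135
```

```text
-0.06 0.0258; -0.05 0.0274; -0.04 0.0277; -0.03 0.0276; -0.02 0.027; -0.01 0.0267; 0.0 0.0268; 0.01 0.0268; 0.02 0.0269; 0.03 0.027; 0.04 0.0245; 0.05 0.0236; 0.06 0.0214; 
-0.06 0.0253; -0.05 0.0276; -0.04 0.0277; -0.03 0.0278; -0.02 0.0269; -0.01 0.0268; 0.0 0.0268; 0.01 0.0268; 0.02 0.0271; 0.03 0.0275; 
shift [ -6.   -7.9 123. ] turn -0.3 phi 134.7 pos [ 0.3744 -0.0157  0.159 ] tilt 0.04 q [ 0.96  0.16 -1.05  2.24  0.18  0.83  0.57] t 6.0 f [-0.1 -0.9 -0.4] g 29.1 49.7
```

```bash
python3 -m inch '[[[-2,-3,15],0],[[-4,-6,40],0],[[-6,-8,70],0],[[-6,-8,95],0],[[-6,-8,112],0],[[-6,-8,120],0],[[-6,-8,123],0],[[-6,-8,123],0]]';python3 to.py 0.3733 -0.0253 0.036 135
```

```text
t: 6.67
eef_pos: [0.3727, -0.0254, 0.0357]
tcp_rot: [0.384, 0.923, 0.0, -0.001]
ft_force: [-0.4, -0.4, -0.2]
grip_width: 0.344
gripper_force: 49.7
shift [-0.3  0.5 -0.3] turn -0.2 phi 134.8 pos [ 0.3727 -0.0254  0.0357] tilt 0.08 q [ 0.69  0.44 -0.8   2.33  0.6   0.58  0.21] t 6.6667 f [-0.4 -0.4 -0.2] g 29.4 49.7
```

Aimed. I hold it for about 2.7 s.

```bash
for i in 1 2 3 4; do python3 -m inch '[[[0,0,0],0],[[0,0,0],0],[[0,0,0],0],[[0,0,0],0],[[0,0,0],0],[[0,0,0],0],[[0,0,0],0],[[0,0,0],0]]' | grep -E "^t:|eef"; done
python3 -m inch '[[[0,0,-8],0],[[0,0,-25],0],[[0,0,-50],0],[[0,0,-80],0],[[0,0,-105],0],[[0,0,-118],0],[[0,0,-124],0],[[0,0,-124],0]]';python3 to.py 0.4434 0.2596 0.16 81.7; python3 to.py 0.395 0.06 0.16 119
```

```text
t: 7.33
eef_pos: [0.3728, -0.0266, 0.0361]
t: 8.0
eef_pos: [0.3728, -0.0265, 0.0361]
t: 8.67
eef_pos: [0.3728, -0.0265, 0.0361]
t: 9.33
eef_pos: [0.3728, -0.0265, 0.0361]
t: 10.0
eef_pos: [0.3732, -0.0271, 0.1608]
tcp_rot: [0.385, 0.923, -0.0, 0.001]
ft_force: [0.0, -0.4, -1.2]
grip_width: 0.344
gripper_force: 49.7
shift [154.6 251.4   0.5] turn 53.0 phi 134.7 pos [ 0.3732 -0.0271  0.1608] tilt 0.13 q [ 1.02  0.15 -1.08  2.24  0.18  0.84  0.6 ] t 10.0 f [ 0.  -0.4 -1.2] g 29.4 49.7
shift [46.6 76.7  0.7] turn 15.7 phi 134.7 pos [ 0.3732 -0.0271  0.1608] tilt 0.13 q [ 1.02  0.15 -1.08  2.24  0.18  0.84  0.6 ] t 10.0 f [ 0.  -0.4 -1.2] g 29.4 49.7
```

```bash
python3 -m inch '[[[6,10,0],3],[[18,30,0],9],[[36,58,0],16],[[54,88,0],23],[[72,118,0],30],[[92,148,0],37],[[110,178,0],43],[[126,206,0],48]]'; python3 to.py 0.4434 0.2596 0.16 81.7
```

```text
t: 10.67
eef_pos: [0.4237, 0.1822, 0.1586]
tcp_rot: [0.684, 0.729, -0.001, -0.001]
ft_force: [0.4, -1.1, -0.9]
grip_width: 0.34
gripper_force: 49.8
shift [76.  24.6 -1.4] turn 11.9 phi 93.6 pos [0.4237 0.1822 0.1586] tilt 0.12 q [ 0.33  0.35 -0.93  2.05  0.35  0.91 -0.73] t 10.6667 f [ 0.4 -1.1 -0.9] g 29.0 49.8
```

```bash
python3 -m inch '[[[25,4,0],3],[[40,7,0],5],[[48,8,0],5],[[52,9,0],5],[[53,9,0],5],[[53,9,0],5],[[53,9,0],5]]'; python3 to.py 0.4434 0.2596 0.004 81.7
```

```text
t: 11.25
eef_pos: [0.4297, 0.2334, 0.1602]
tcp_rot: [0.714, 0.7, -0.0, -0.0]
ft_force: [-0.7, -0.4, -1.1]
grip_width: 0.345
gripper_force: 49.7
shift [ 26.5  13.2 156.2] turn 7.2 phi 88.9 pos [0.4297 0.2334 0.1602] tilt 0.01 q [ 0.19  0.39 -0.89  1.99  0.38  0.93 -0.92] t 11.25 f [-0.7 -0.4 -1.1] g 29.4 49.7
```

```bash
python3 -m inch '[[[8,4,15],2],[[18,9,45],5],[[26,13,80],7],[[26,13,110],7],[[26,13,128],7],[[26,13,138],7],[[26,13,142],7],[[26,13,142],7]]'; python3 to.py 0.4434 0.2596 0.004 81.7
```

```text
t: 11.92
eef_pos: [0.4432, 0.26, 0.0185]
tcp_rot: [0.755, 0.655, 0.0, -0.0]
ft_force: [-0.3, 0.5, -1.6]
grip_width: 0.34
gripper_force: 49.7
shift [-0.4  0.2 14.5] turn 0.2 phi 81.9 pos [0.4432 0.26   0.0185] tilt 0.04 q [-0.05  0.64 -0.68  2.01  0.62  0.7  -1.26] t 11.9167 f [-0.3  0.5 -1.6] g 29.0 49.7
```

```bash
python3 -m inch '[[[0,0,4],0],[[0,0,8],0],[[0,0,11],0],[[0,0,13],0],[[0,0,14],0],[[0,0,14],0],[[0,0,14],0]]'; python3 -m inch '[[[0,0,0],0],[[0,0,0],0],[[0,0,0],0],[[0,0,0],0],[[0,0,0],0]]' 48; python3 -m inch '[[[0,0,-10],0],[[0,0,-30],0],[[0,0,-60],0],[[0,0,-95],0],[[0,0,-135],0],[[0,0,-175],0],[[0,0,-205],0],[[0,0,-220],0]]'
python3 - <<'E'
from h import *
im,P=cloud("wrist");cv2.imwrite("pics/w3.png",im)
E
python3 to.py 0.496 -0.147 0.23 78.5
```

```text
t: 12.5
eef_pos: [0.4431, 0.2605, 0.0046]
tcp_rot: [0.755, 0.656, 0.0, -0.0]
ft_force: [0.8, 0.2, -1.6]
grip_width: 0.343
gripper_force: 49.7
t: 12.92
eef_pos: [0.4431, 0.2605, 0.0045]
tcp_rot: [0.755, 0.656, 0.0, -0.0]
ft_force: [-0.2, -0.5, -0.6]
grip_width: 0.565
gripper_force: 0.0
t: 13.58
eef_pos: [0.4435, 0.2612, 0.2289]
tcp_rot: [0.755, 0.656, 0.002, 0.0]
ft_force: [0.1, 1.0, -1.6]
grip_width: 0.564
gripper_force: 0.0
shift [-397.2  108.6   -0.9] turn 3.5 phi 82.0 pos [0.444  0.2615 0.23  ] tilt 0.35 q [ 0.17  0.34 -0.91  1.87  0.3   1.08 -1.  ] t 13.6333 f [1.5 1.9 3.5] g 48.4 0.0
```

View pics/w3.png

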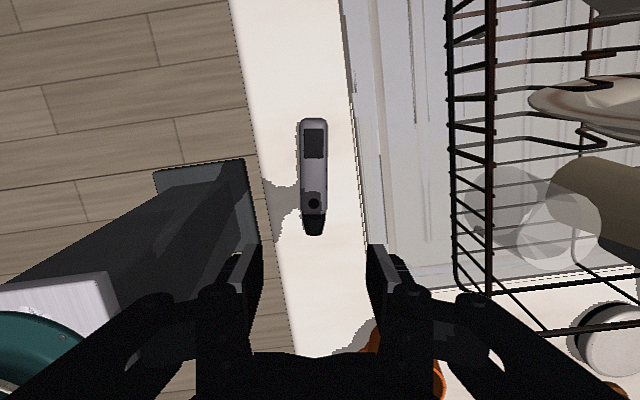

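The thermometer lies flat where it was, at cols 300-328, rows 118-235. I move on to the dish, going slightly past it for a close look.

```bash
python3 -m inch '[[[-20,5,-4],1],[[-60,15,-12],2],[[-100,26,-20],3],[[-140,38,-20],3],[[-180,50,-20],3],[[-220,60,-20],3],[[-260,71,-20],3],[[-300,82,-20],3]]' 60; python3 to.py 0.47 -0.26 0.25 78.5
```

```text
t: 14.3
eef_pos: [0.4815, -0.0499, 0.2448]
tcp_rot: [0.772, 0.636, 0.0, 0.0]
ft_force: [0.8, -0.1, 0.2]
grip_width: 0.7
gripper_force: 0.0
shift [-208.4   29.    -5.3] turn 0.4 phi 78.9 pos [ 0.4815 -0.0499  0.2448] tilt 0.03 q [ 0.73  0.22 -0.78  1.92  0.17  1.07 -0.31] t 14.3 f [ 0.8 -0.1  0.2] g 59.7 0.0
```

```bash
python3 -m inch '[[[-40,6,-2],0],[[-80,12,-5],0],[[-120,17,-5],0],[[-155,22,-5],0],[[-180,25,-5],0],[[-192,26,-5],0],[[-196,27,-5],0],[[-196,27,-5],0]]'; python3 -m inch '[[[0,0,0],0],[[0,0,0],0]]';python3 - <<'E'
from h import *
im,P=cloud("wrist");cv2.imwrite("pics/w4.png",im);np.save("w4.npy",P)
E
cat > grip.py <<'E'
from h import *
import sys
P=np.load(sys.argv[1]).reshape(-1,3)
m=np.hypot(P[:,0]-.496,P[:,1]+.147)<.09
b=P[m&(P[:,2]>.134)&(P[:,2]<.15)]
c,wh,a=cv2.minAreaRect(b[:,:2].astype(np.float32));print("grip top",len(b),c,wh,a,np.percentile(b[:,2],[50,95]))
w,V=np.linalg.eigh(np.cov(b[:,:2].T));d=V[:,1]*np.sign(V[1,1]);print(b[:,:2].mean(0),"dish y dir",np.degrees(np.arctan2(d[1],d[0])))
E
python3 grip.py w4.npy; python3 to.py 0.496 -0.147 0.2 78.5
```

```text
t: 14.97
eef_pos: [0.4709, -0.2452, 0.2491]
tcp_rot: [0.772, 0.635, 0.0, -0.0]
ft_force: [0.1, 0.7, -0.3]
grip_width: 0.704
gripper_force: 0.0
t: 15.13
eef_pos: [0.4713, -0.2438, 0.2492]
tcp_rot: [0.771, 0.636, 0.0, -0.0]
ft_force: [-0.2, 0.8, -0.4]
grip_width: 0.703
gripper_force: 0.0
grip top 2162 (0.49610182642936707, -0.15026788413524628) (0.07021816074848175, 0.015926264226436615) 77.63079071044922 [0.13868107 0.14043119]
[ 0.49619948 -0.14919042] dish y dir 77.67640865505732
shift [99.9  5.8 49.3] turn 0.6 phi 79.1 pos [ 0.4713 -0.244   0.2493] tilt 0.05 q [ 0.97  0.29 -0.66  1.81  0.2   1.11  0.05] t 15.1833 f [-0.3 -0.8  0.6] g 60.2 0.0
```

View pics/w4.png

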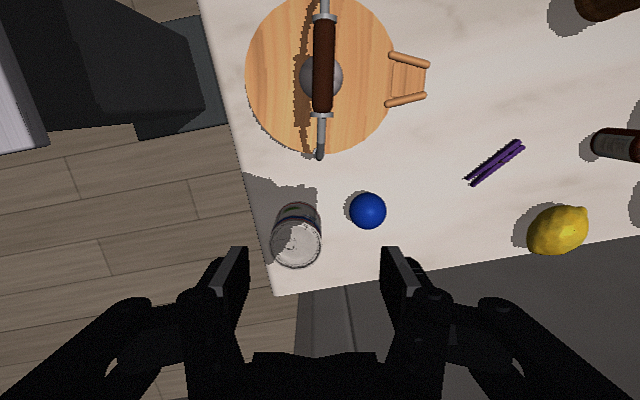

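The wrist view shows the grip bar at (323,65), the stone ball centred under it, and the lip at right (405,78). The grip is at (0.496,−0.1495) with yaw 77.7°, and its top at 139 mm is as specified.

```bash
python3 to.py 0.496 -0.1495 0.18 77.65; python3 -m inch '[[[20,1,10],0],[[50,3,25],1],[[75,5,45],1],[[90,6,60],1],[[97,6,68],1],[[98,6,69],1],[[98,6,69],1]]'; python3 to.py 0.496 -0.1495 0.108 77.65
```

```text
shift [97.4  6.3 69.3] turn 1.4 phi 79.1 pos [ 0.4713 -0.244   0.2493] tilt 0.05 q [ 0.97  0.29 -0.66  1.81  0.2   1.11  0.05] t 15.1833 f [-0.3 -0.8  0.6] g 60.2 0.0
t: 15.77
eef_pos: [0.4956, -0.1505, 0.1803]
tcp_rot: [0.777, 0.629, 0.0, -0.0]
ft_force: [-1.7, 0.2, 1.1]
grip_width: 0.704
gripper_force: 0.0
shift [ 1.   0.2 72.3] turn 0.3 phi 78.0 pos [ 0.4956 -0.1505  0.1803] tilt 0.05 q [ 0.8   0.36 -0.68  1.91  0.27  0.96 -0.21] t 15.7667 f [-1.7  0.2  1.1] g 60.1 0.0
```

```bash
python3 -m inch '[[[1,0,20],0],[[1,0,42],0],[[1,0,58],0],[[1,0,67],0],[[1,0,71],0],[[1,0,72],0],[[1,0,72],0]]' 50; python3 to.py 0.496 -0.1495 0.108 77.65;  python3 -m inch '[[[0,0,0],0],[[0,0,0],0],[[0,0,0],0],[[0,0,0],0],[[0,0,0],0],[[0,0,0],0],[[0,0,0],0],[[0,0,0],0]]' 5 80; python3 to.py 0.496 -0.1495 0.168 77.65
```

```text
t: 16.35
eef_pos: [0.4962, -0.1499, 0.1089]
tcp_rot: [0.778, 0.629, 0.0, 0.0]
ft_force: [0.1, -0.3, 0.0]
grip_width: 0.587
gripper_force: 0.0
shift [ 0.3 -0.3  0.9] turn 0.2 phi 77.9 pos [ 0.4962 -0.1499  0.1089] tilt 0.06 q [ 0.75  0.46 -0.63  1.97  0.36  0.83 -0.29] t 16.35 f [ 0.1 -0.3  0. ] g 50.2 0.0
t: 17.02
eef_pos: [0.4961, -0.1496, 0.1089]
tcp_rot: [0.778, 0.629, 0.0, 0.0]
ft_force: [-3.0, 0.3, 9.5]
grip_width: 0.179
gripper_force: 79.2
shift [  0.1  -0.1 -59.1] turn 0.3 phi 77.9 pos [ 0.4961 -0.1496  0.1089] tilt 0.05 q [ 0.75  0.46 -0.63  1.97  0.36  0.83 -0.29] t 17.0167 f [-3.   0.3  9.5] g 15.3 79.2
```

```bash
python3 -m inch '[[[0,0,-1],0],[[0,0,-3],0],[[0,0,-6],0],[[0,0,-10],0],[[0,0,-14],0],[[0,0,-18],0],[[0,0,-22],0],[[0,0,-26],0]]';python3 -m inch '[[[0,0,-4],0],[[0,0,-8],0],[[0,0,-12],0],[[0,0,-15],0],[[0,0,-17],0],[[0,0,-18],0],[[0,0,-19],0],[[0,0,-19],0]]'
python3 - <<'E'
from h import *
im,P=cloud("scene");cv2.imwrite("pics/s5.png",im[120:280,240:440].repeat(3,0).repeat(3,1));np.save("s5.npy",P)
E
python3 to.py 0.496 -0.1495 0.154 174
```

```text
t: 17.68
eef_pos: [0.4958, -0.1495, 0.1346]
tcp_rot: [0.778, 0.629, 0.0, -0.0]
ft_force: [0.0, 0.3, -6.5]
grip_width: 0.177
gripper_force: 78.0
t: 18.35
eef_pos: [0.4958, -0.1495, 0.1532]
tcp_rot: [0.778, 0.629, 0.0, -0.0]
ft_force: [0.7, -0.1, -5.6]
grip_width: 0.174
gripper_force: 78.0
shift [-0.   0.2 -0.9] turn -96.1 phi 77.9 pos [ 0.4958 -0.1494  0.1531] tilt 0.05 q [ 0.78  0.39 -0.66  1.93  0.3   0.91 -0.24] t 18.4 f [-0.2  0.5 -5.5] g 14.7 78.0
```

View pics/s5.png

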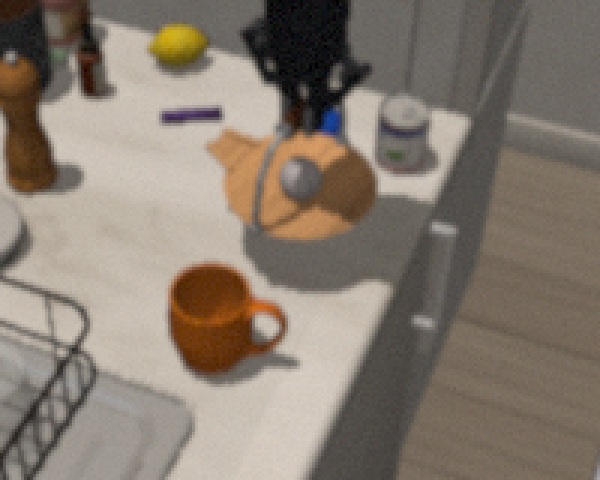

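The dish is lifted clear, with its shadow below, and the ball is central at (302,178). The mug and tin are untouched. Now the slow turn.

```bash
python3 -m inch '[[[0,0,0],-0.5],[[0,0,0],-1.5],[[0,0,0],-3],[[0,0,0],-5],[[0,0,0],-7],[[0,0,0],-9],[[0,0,0],-11],[[0,0,0],-13]]' >/dev/null
python3 -m inch '[[[0,0,0],-2],[[0,0,0],-4],[[0,0,0],-6],[[0,0,0],-8],[[0,0,0],-10],[[0,0,0],-12],[[0,0,0],-14],[[0,0,0],-16]]' >/dev/null
python3 -m inch '[[[0,0,0],-2],[[0,0,0],-4],[[0,0,0],-6],[[0,0,0],-8],[[0,0,0],-10],[[0,0,0],-12],[[0,0,0],-14],[[0,0,0],-16]]'
python3 to.py 0.496 -0.1495 0.154 174.5
```

```text
t: 20.4
eef_pos: [0.4958, -0.1495, 0.1531]
tcp_rot: [0.476, 0.879, 0.0, -0.0]
ft_force: [-1.3, 0.0, -5.4]
grip_width: 0.177
gripper_force: 78.0
shift [-0.1  0.1 -0.9] turn -51.4 phi 123.1 pos [ 0.4958 -0.1495  0.1531] tilt 0.05 q [ 0.91  0.44 -0.83  1.93  0.4   0.94  0.46] t 20.4 f [-1.3  0.  -5.4] g 15.1 78.0
```

```bash
python3 -m inch '[[[0,0,0],-2],[[0,0,0],-4],[[0,0,0],-6],[[0,0,0],-8],[[0,0,0],-10],[[0,0,0],-12],[[0,0,0],-14],[[0,0,0],-16]]' >/dev/null
python3 -m inch '[[[0,0,0],-2],[[0,0,0],-4],[[0,0,0],-6],[[0,0,0],-8],[[0,0,0],-10],[[0,0,0],-12],[[0,0,0],-14],[[0,0,0],-16]]' >/dev/null
python3 -m inch '[[[0,0,0],-2],[[0,0,0],-4],[[0,0,0],-6],[[0,0,0],-8],[[0,0,0],-10],[[0,0,0],-12],[[0,0,0],-13],[[0,0,0],-13]]'
python3 to.py 0.496 -0.1495 0.154 174.5
```

```text
t: 22.4
eef_pos: [0.4958, -0.1496, 0.153]
tcp_rot: [0.105, 0.995, 0.0, -0.0]
ft_force: [-0.3, -0.9, -5.0]
grip_width: 0.174
gripper_force: 78.0
shift [-0.2  0.1 -1. ] turn -6.5 phi 168.0 pos [ 0.4958 -0.1496  0.153 ] tilt 0.06 q [ 1.04  0.52 -1.01  1.93  0.52  0.99  1.14] t 22.4 f [-0.3 -0.9 -5. ] g 14.8 78.0
```

```bash
python3 -m inch '[[[0,0,0],-1.5],[[0,0,0],-3],[[0,0,0],-4.5],[[0,0,0],-5.5],[[0,0,0],-6.5],[[0,0,0],-6.5],[[0,0,0],-6.5],[[0,0,0],-6.5]]'; python3 -m inch '[[[0,0,0],0],[[0,0,0],0],[[0,0,0],0],[[0,0,0],0],[[0,0,0],0],[[0,0,0],0]]'
python3 - <<'E'
from h import *
a=[]
for n in("scene","top"):
    im,P=cloud(n);c=im[130:270,240:400] if n=="scene" else im[165:265,290:430];a.append(cv2.resize(c,(400,330)))
    if n=="scene":
        sat=im.astype(int).max(2)-im.min(2)
        q=np.hypot(P[...,0]-.496,P[...,1]+.1495)
        g=P[(q<.05)&(sat<40)&(P[...,2]>.08)&(P[...,2]<.118)]; print("ball",len(g),g.mean(0))
        m=(P[...,2]>.05)&(P[...,2]<.105)&(sat>40)&(q<.115)
        b=P[m&(q>.066)&(q<.085)];A=np.c_[b[:,:2]-[.496,-.1495],np.ones(len(b))]
        print("rim plane",len(b),np.linalg.lstsq(A,b[:,2],rcond=None)[0])
        l=P[m&(q>.088)];print("lip",len(l),l.mean(0),np.degrees(np.arctan2(l[:,1].mean()+.1495,l[:,0].mean()-.496)))
cv2.imwrite("pics/f.png",np.hstack(a))
E
python3 to.py 0.496 -0.1495 0.154 174.5
```

```text
t: 23.07
eef_pos: [0.4958, -0.1495, 0.1531]
tcp_rot: [0.049, 0.999, 0.0, 0.0]
ft_force: [-0.1, -0.8, -5.9]
grip_width: 0.175
gripper_force: 78.0
t: 23.57
eef_pos: [0.4958, -0.1495, 0.1531]
tcp_rot: [0.049, 0.999, 0.0, 0.0]
ft_force: [-0.5, -0.4, -4.9]
grip_width: 0.175
gripper_force: 78.0
ball 151 [ 0.49161689 -0.13942016  0.09810606]
rim plane 327 [0.00122662 0.01859573 0.07928122]
lip 68 [ 0.50434187 -0.05294043  0.08617982] 85.06242624785928
shift [-0.2  0.  -0.9] turn -0.1 phi 174.4 pos [ 0.4958 -0.1495  0.1531] tilt 0.05 q [ 1.05  0.53 -1.04  1.93  0.54  1.    1.24] t 23.6667 f [-0.9 -0.3 -5.8] g 15.1 78.0
```

View pics/f.png

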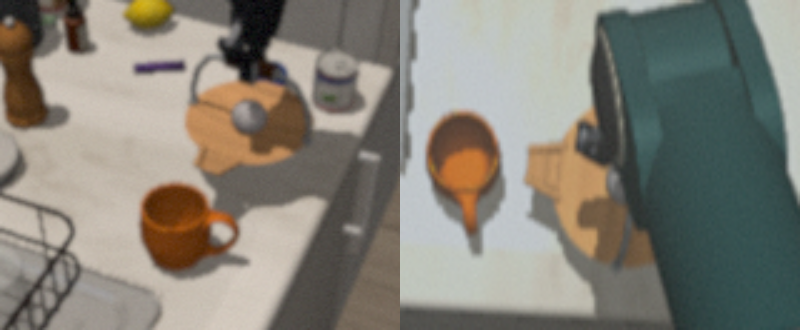

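The final view shows the lip pointing at the mug, the ball in the middle and the dish raised about 44 mm. The rim is level to about 1°, and the mug and tin look undisturbed.

```bash
python3 -c "
from bench import r
print(r.finish_job())"
```

```text
the job is handed in; nothing more can be done
None
```

The job is handed in at about 24 s on the robot clock: the thermometer was held on the ball at about 10 cm for about 2.7 s, then laid back flat where it was. The dish is held level about 44 mm up with its lip at the mug and the ball in its middle, and the mug and tin were not touched.

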